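# Seat the slicing disc in the fruit slicer and shut the lid

### The arm

A 7-joint arm with a two-finger parallel gripper is mounted at the origin on the work surface. World frame = base frame: x ahead of the robot, y to its left, z up, the work surface at z = 0. Lengths are in m, angles in rad, forces in N, time in s.
With the tool pointing down it reaches from about 0.4 to 0.9 m from the base axis. Payload 5.5 kg.
Tool frame: the origin (TCP) lies midway between the tips of the shut fingers; the grasp point (between the pads) lies bot.grip_point_offset behind it (bot.grip_point_offset is the distance from the TCP to the grasp point, in m); z points along the fingers, y is the direction in which the jaws open and shut (so a half turn about z gives the same grasp; the last joint's range is limited). The gripper opens to 92 mm and grips with 3 to 60 N. Pads are 19 mm wide; open, the fingers measure 130 mm over their backs; the gripper's body (75 mm by 190 mm) begins 47 mm behind the grasp point.
Start: joints at [1.573, 0.501, -0.427, 1.55, 0.221, 1.138, -0.21], TCP at [0.168, -0.628, 0.227] pointing down, gripper open.
Joint ranges: [-2.88, 2.88], [-0.31, 2.03], [-1.54, 1.56], [0.2, 2.42], [-1.41, 4.55], [0.19, 2.02], [-2.57, 2.57]. Speed limits (rad/s): [2.57, 2.57, 3.14, 3.14, 3.14, 3.14, 3.14].

### API

Orientations are given as a rotation vector (axis times angle).
In Python, from bench import bot, grab_frame gives the robot as it stands.
- The arm moves only by the shell command python3 -m pendant 'ROWS'. ROWS is JSON, a list of rows, each a list of 5 numbers: the finger opening in mm, from 0 to 91.8, then the shift along the world's x, y, z in mm, then the turn about the world's z in rad. A call has exactly 8 rows; each row shifts and turns the commanded pose from where the row before left it; what a row does not reach is not made up. A row lasts 1/12 s, in which the tool goes at most 41.7 mm and 7.16 degrees, less where a joint would pass 70% of its speed; a pose out of reach is approached as far as the arm can. A call with a gripper value outside its range is refused whole. The fingers move at their own pace and stop on an object; the grip force is fixed at half the most. Time passes only in rows, so rows that do not move let the fingers close, or fill a call up. It gives the time, the measured TCP pose, the force and the opening at its end, in the units of the state.
- bot.state(): the state, without advancing time (a new reading comes with each control period).
- grab_frame(name): name is "scene" or "top" or "wrist"; returns a dict with "img" (420x560x3 uint8, red, green, blue), "fx", "fy", "cx", "cy" (pixels), "rvec" (rotation vector, rad) and "tvec" (3), from world to camera coordinates, as OpenCV has them; the wrist camera has in their place "mount" (4x4, takes a point from camera to tool coordinates, whose origin is the TCP and whose axes are the flange's). Camera axes: x right, y down, z forward; pixel columns grow to the right and rows downward; lengths in m; the calibration is good to about 2 mm. A picture is of the moment at which its call begins: read the wrist's pose just before it. There is no depth.
- bot.finish_job(): hands the job in, once; it reports no verdict.
The state is a dict: "clock": time; "joints": joint angles; "qvel": joint speeds; "joint_torque": joint torques, N m; "tcp_pos": TCP position; "tcp_rot": TCP orientation; "wrist_force": force on the tool from outside, world axes, zero at the start; "wrist_torque": the same for the moment, N m; "finger_gap": opening from 0.0 (shut) to 1.0 (fully open).
Only numpy, scipy, OpenCV 4.12 (cv2) and the standard library are available. Lean on these libraries where they do the work, as an engineer would, in place of code of your own. Each camera call takes 0.05 s, during which the arm holds its last target.

### The job

The slicing disc is lying in the fruit slicer's bowl with its lugs out of line with their pockets. Without lifting it out of the bowl, turn it by its orange bar until the lugs drop into the pockets, and press it gently until it clicks fully home, flat on the bowl floor. Then swing the clear lid shut without slamming it; leave the other things on the table where they stand.

Things in the scene. Friction and masses are not known exactly. Their poses are not given: they have to be found in the camera images.
- seat (a point): Centre of the bowl floor of the fruit slicer, 60 mm above the table. z up; x along the line of the two orange marks on deck and rim; y towards the lid's hinge side. The floor has a centre hole (16 mm) and four square pockets 22 mm wide, 30 mm deep, centred 50 mm along +x and -x and 26 mm along +y and -y. In the x pockets spring balls stop the lugs about 4 mm down; pressing the disc with 8 to 15 N takes it past.
- disc_bar (a point): Centre, half-way up, of the orange bar on the steel slicing disc: bar 80 mm long (its x), 14 wide (y), 22 high (z). It must end along the line of the orange marks, either way round. This point is 28 mm above the bowl floor while the disc rides on its lugs, 20 to 24 mm (perhaps leaning) with the lugs caught on the spring balls, 16 mm when fully home (bar top 27 mm above the floor).
- disc: The steel disc under that bar, 0.4 kg, loose in the bowl: 124 mm diameter, 5 mm thick, upper face 11 mm and lower face 16 mm below the bar centre. A 14 mm centre pin, 26 mm long, sits in the floor's hole from the start as its pivot; four lugs under it, 16 mm square, 12 mm high, centred 50 mm along +x and -x, 26 mm along +y and -y. Origin 28 mm below the bar centre; same axes.
- machine: The fruit slicer, fixed to the table: grey and white box 200 (x) x 190 (y) x 60 mm, with an olive-green round bowl wall on it (inside diameter 131 mm, 5 mm thick, 32 mm high, rim 92 mm above the table, level with two hinge posts beside the bowl). Origin at the centre of its underside; same axes as seat.
- lid (a joint): Angle of the lid in rad: 0 is shut (lying level on the bowl), 1.57 upright, more leans outward away from the bowl; at most 2.2. A stiff hinge (0.28 N m): the lid stays where it is left, and takes about 2 to 4 N at its edge. It does not shut over a disc still riding on its lugs.
- lid_hinge (a point): Middle of the lid's hinge line, on the slicer 82 mm from the seat along the seat's +y and 95.5 mm above the table. The hinge line runs along the seat's x. Does not move with the lid.
- lid_edge (a point): Middle of the lid's free edge, 160 mm from the hinge line. The lid is a clear pane in an olive-green frame, 150 mm wide (along the hinge line), 160 mm long, 7 mm thick. Shut, it covers the bowl and this edge lies on the seat's -y side.
- water_bottle_c (a point): Bystander: clear water bottle with blue cap and label, 64 mm in diameter, 200 mm tall; point half-way up its axis.
- fruit_bowl_c (a point): Bystander: brown card bowl, 120 mm across, 65 mm tall; point half-way up its axis.
- tumbler_c (a point): Bystander: clear tumbler, 72 mm across, 90 mm tall; point half-way up its axis.
Mind the look-alikes: they are no part of the job. What is shaped like the disc but green or pink is not meant.

How it is judged:
By the outcome, as a careful person would: the job done as asked, in the order asked, and still so for the second after the job is handed in, with the robot touching nothing.
It also fails if it takes over 67 s, if anything falls off the work surface, if the arm or the gripper's body presses on something with over 40 N, if the wrist force passes 120 N, or if a joint passes its speed limit or range.

## Working session

There is one attempt and no reset: what is moved stays moved. The work goes in short steps, Python scripts to look and compute and a shell command to move; the robot and the scene stay as the last step left them, time stands still between calls to the robot, and variables do not carry over. Pictures are saved under pics/ and viewed, and the job is handed in when it is done.

```bash
mkdir -p pics; ls; python3 - <<'E'
from bench import bot, grab_frame
import cv2
print(bot.state(), bot.grip_point_offset)
for n in ["scene","top","wrist"]:
    f=grab_frame(n); cv2.imwrite(f"pics/{n}0.png",f["img"][:,:,::-1]); print(n,{k:v for k,v in f.items() if k!="img"})
E
```

```text
pics
{'clock': 0.0, 'joints': array([ 1.57318868,  0.50185147, -0.42677735,  1.55144683,  0.22080281,
        1.13831009, -0.2102971 ]), 'qvel': array([-1.08335442e-04,  9.47674879e-04, -9.79416857e-05,  2.51967232e-03,
       -5.59786537e-04,  1.43795983e-03, -3.35578520e-04]), 'joint_torque': array([ 5.73907982e-04, -5.66604781e+01, -5.81561878e+00, -2.79116571e+01,
       -6.85538887e-02,  3.11028503e-02,  1.48427353e-04]), 'tcp_pos': array([ 0.16737533, -0.62735114,  0.22567619]), 'tcp_rot': array([-3.11297662e+00, -4.08333942e-01,  3.12113428e-04]), 'wrist_force': array([-0.33971117, -0.13267583, -0.02929891]), 'wrist_torque': array([-0.02132021, -0.05601796,  0.04320328]), 'finger_gap': 1.0009713649532157} 0.0188
scene {'fx': 477.4399856727077, 'fy': 477.4399856727077, 'cx': 279.53217711163904, 'cy': 203.5570138865917, 'rvec': array([ 2.21245375,  0.67936246, -0.27966967]), 'tvec': array([-0.48903949, -0.13148364,  1.64599905])}
top {'fx': 409.47280340582734, 'fy': 409.47280340582734, 'cx': 289.47770522173516, 'cy': 216.58351280978735, 'rvec': array([ 2.1338563 , -2.1712859 ,  0.14801014]), 'tvec': array([0.02809464, 0.55687832, 1.17017578])}
wrist {'fx': 343.94349887789383, 'fy': 343.94349887789383, 'cx': 279.7476498346689, 'cy': 209.46625704553168, 'mount': array([[-4.54313707e-04, -9.67391484e-01, -2.53285431e-01,
         6.74580158e-02],
       [ 9.99998748e-01, -5.55586074e-05, -1.58148146e-03,
        -1.03155254e-04],
       [ 1.51583952e-03, -2.53285832e-01,  9.67390298e-01,
        -1.58279187e-01],
       [ 0.00000000e+00,  0.00000000e+00,  0.00000000e+00,
         1.00000000e+00]])}
```

View pics/scene0.png

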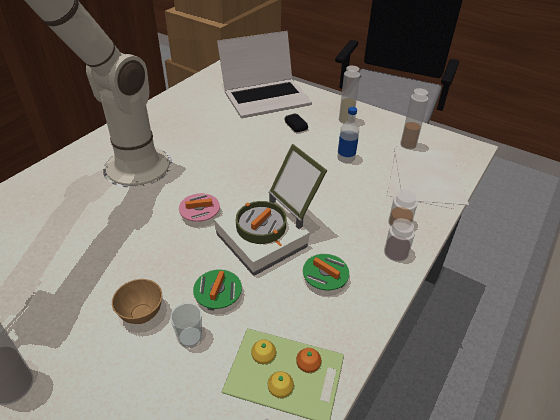

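View pics/top0.png

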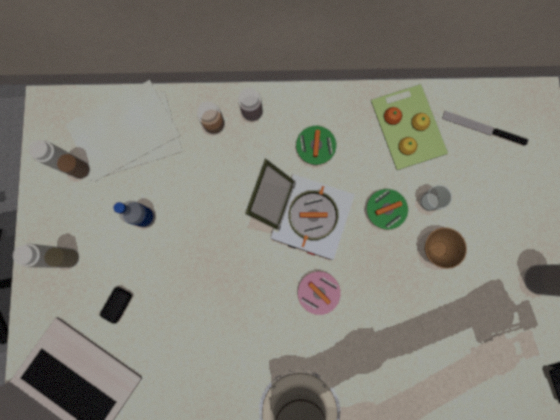

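View pics/wrist0.png

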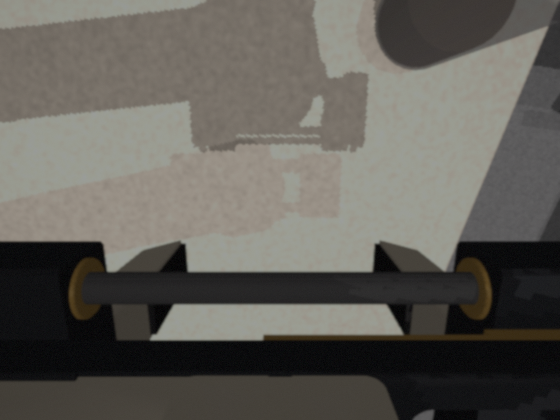

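Candidates in the top view: the disc in the bowl (313,215), green look-alikes at (317,145) and (387,209), and a pink one at (319,292). The one I want is the steel disc inside the olive bowl, so I'll check it in close crops.

```bash
python3 - <<'E'
import cv2
a=cv2.imread("pics/top0.png")[150:265,235:365]; cv2.imwrite("pics/topc.png",cv2.resize(a,None,fx=6,fy=5.2*6/5.2*0.85 if 0 else 5,interpolation=cv2.INTER_CUBIC)[:, :])
a=cv2.imread("pics/scene0.png")[140:275,205:340]; cv2.imwrite("pics/scenec.png",cv2.resize(a,None,fx=4.4,fy=4.4,interpolation=cv2.INTER_CUBIC))
E
```

```text
(no output)
```

View pics/topc.png

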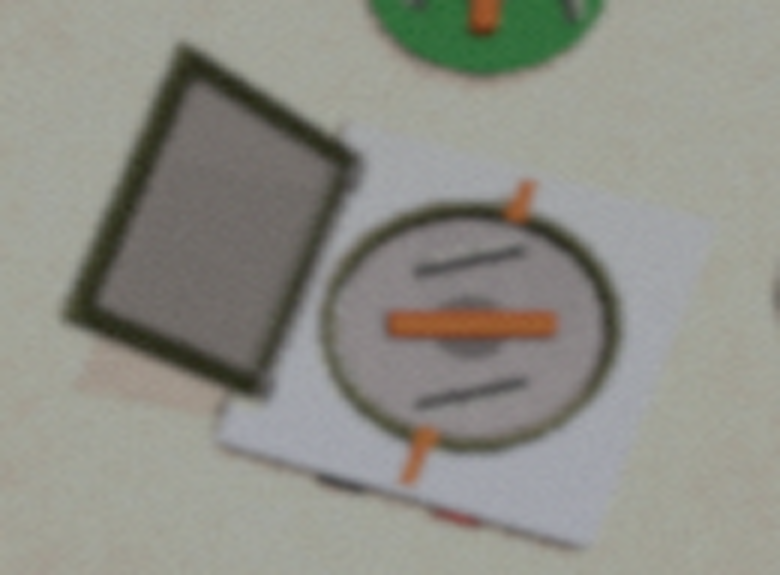

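View pics/scenec.png

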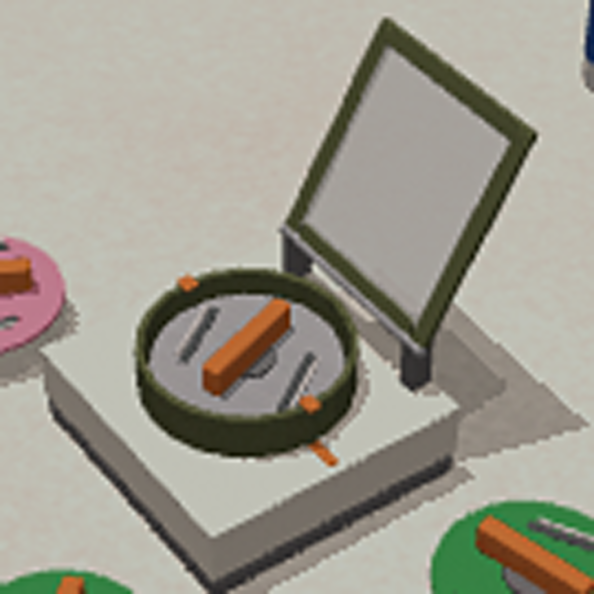

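The crops confirm it: the steel disc is in the olive bowl, with the bar at about a right angle to the marks (off by 70°). Next I'll triangulate.

```bash
cat > h.py <<'E'
import numpy as np, cv2
from bench import bot, grab_frame
def P(f):
    R=cv2.Rodrigues(np.array(f["rvec"]))[0]; K=np.array([[f["fx"],0,f["cx"]],[0,f["fy"],f["cy"]],[0,0,1]])
    return K@np.c_[R,f["tvec"]]
def Pw(f,s):
    T=np.eye(4); T[:3,:3]=cv2.Rodrigues(s["tcp_rot"])[0]; T[:3,3]=s["tcp_pos"]
    M=np.linalg.inv(T@f["mount"]); K=np.array([[f["fx"],0,f["cx"]],[0,f["fy"],f["cy"]],[0,0,1]])
    return K@M[:3]
def tri(P1,a,P2,b):
    X=cv2.triangulatePoints(P1,P2,np.array(a,float),np.array(b,float)); return X[:3,0]/X[3,0]
def atz(P,u,z):
    H=np.c_[P[:,0],P[:,1],P[:,2]*z+P[:,3]]; X=np.linalg.solve(H,[u[0],u[1],1]); return X[:2]/X[2]
E
python3 - <<'E'
from h import *
np.set_printoptions(precision=4,suppress=True)
Pt=P(grab_frame("top"));Ps=P(grab_frame("scene")); np.save("Pt",Pt);np.save("Ps",Ps)
t=lambda x,y:(235+(x-2.5)/6,150+(y-2)/5)
s=lambda x,y:(205+(x-1.7)/4.4,140+(y-1.7)/4.4)
T={'bar_a':(388,324),'bar_b':(556,324),'edge1':(185,45),'edge2':(72,312),'hinge1':(355,155),'hinge2':(260,388),'mark_far':(523,212),'mark_near':(425,440)}
S={'bar_a':(282,306),'bar_b':(215,375),'edge1':(533,135),'edge2':(386,20),'hinge1':(420,345),'hinge2':(290,228),'mark_far':(313,402),'mark_near':(187,284)}
for k in T:
    X=tri(Pt,t(*T[k]),Ps,s(*S[k])); print(k,X)
c=atz(Pt,t(472,324),0.099); print("bar top c",c, atz(Pt,t(388,324),0.099),atz(Pt,t(556,324),0.099))
print("scene bar top", atz(Ps,s(248,340),.099))
print("marks .092",atz(Pt,t(523,212),.092),atz(Pt,t(425,440),.092),"scene",atz(Ps,s(313,402),.092),atz(Ps,s(187,284),.092))
print("deck marks .06",atz(Pt,t(530,185),.06),atz(Pt,t(407,478),.06))
print("deck corners",[atz(Pt,t(*c),.06) for c in [(347,120),(712,222),(220,437),(590,545)]])
E
```

```text
bar_a [ 0.5552 -0.0093  0.0923]
bar_b [ 0.5558 -0.0866  0.0922]
edge1 [0.679  0.0768 0.2318]
edge2 [0.5434 0.1244 0.2346]
hinge1 [0.6512 0.0044 0.0988]
hinge2 [0.5196 0.0513 0.0987]
mark_far [ 0.62   -0.0729  0.0936]
mark_near [ 0.4901 -0.025   0.0894]
bar top c [ 0.554 -0.048] [ 0.5546 -0.0088] [ 0.5533 -0.0873]
scene bar top [ 0.5596 -0.054 ]
marks .092 [ 0.6187 -0.0742] [ 0.4898 -0.0249] scene [ 0.6202 -0.0704] [ 0.4919 -0.0272]
deck marks .06 [ 0.641  -0.0808] [ 0.4708 -0.0172]
deck corners [array([0.6814, 0.0076]), array([ 0.6175, -0.1687]), array([0.4959, 0.0719]), array([ 0.4311, -0.1034])]
```

```bash
python3 -m pendant '[[50,16,24,6,0.055],[50,16,24,6,0.055],[50,16,24,6,0.055],[50,16,24,6,0.055],[50,16,24,6,0.055],[50,16,24,6,0.055],[50,16,24,6,0.055],[50,16,24,6,0.055]]'; python3 -c "
from bench import bot;print(bot.state()['joints'])"
```

```text
clock: 0.92
tcp_pos: [0.2962, -0.4347, 0.275]
tcp_rot: [2.949, 1.083, -0.0]
wrist_force: [0.7, -0.5, -0.3]
finger_gap: 0.548
[ 1.45813075  0.25205653 -0.62987435  1.799597    0.16252252  1.14188114
 -0.09184287]
```

```bash
python3 -m pendant '[[50,16,24,3,0.055],[50,16,24,3,0.055],[50,16,24,3,0.055],[50,16,24,3,0.055],[50,16,24,3,0.055],[50,16,24,3,0.055],[50,16,24,3,0.055],[50,16,24,3,0.055]]'; python3 -c "
from bench import bot;print(bot.state()['joints'])"
```

```text
clock: 1.58
tcp_pos: [0.4241, -0.2427, 0.299]
tcp_rot: [2.641, 1.7, -0.0]
wrist_force: [-0.2, -0.5, 0.1]
finger_gap: 0.543
[ 1.22195024  0.1802528  -0.84374182  1.84570311  0.14606893  1.17885809
 -0.09708284]
```

```bash
python3 -m pendant '[[50,16,23,0,0.055],[50,16,23,0,0.055],[50,16,23,0,0.055],[50,16,23,0,0.055],[50,16,23,0,0.055],[50,16,23,0,0.055],[50,16,23,0,0.055],[50,0,0,0,0]]'; python3 - <<'E'
from h import *
s=bot.state();print(s['joints'],s['tcp_pos'],s['tcp_rot'])
f=grab_frame("wrist");cv2.imwrite("pics/w1.png",f["img"][:,:,::-1]);np.savez("w1",P=Pw(f,s))
E
```

```text
clock: 2.25
tcp_pos: [0.5379, -0.0766, 0.2993]
tcp_rot: [-2.259, -2.182, -0.007]
wrist_force: [0.5, 0.6, 0.1]
finger_gap: 0.543
[ 0.87663989  0.34609466 -0.97217851  1.72263737  0.29808137  1.22990805
 -0.2030953 ] [ 0.5379181  -0.07660653  0.29928225] [-2.25913171 -2.18184338 -0.00713844]
```

View pics/w1.png

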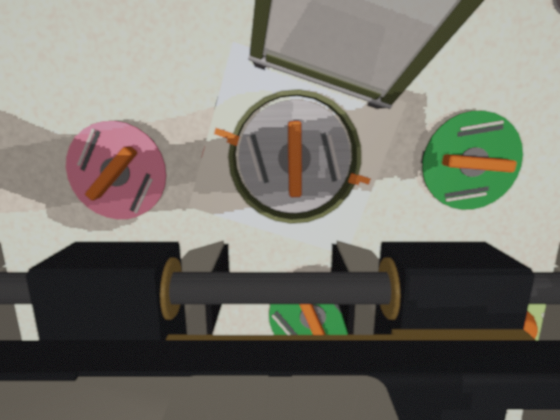

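The wrist view shows the steel disc centred at about (295,157), with the bar's ends at (295,123) and (295,196). The rim marks are at (235,139) and (353,179), and the lid is tilted away beyond.

```bash
python3 - <<'E'
from h import *
a=cv2.imread("pics/w1.png")[80:230,200:390]; cv2.imwrite("pics/w1c.png",cv2.resize(a,None,fx=4,fy=4,interpolation=cv2.INTER_CUBIC))
E
```

```text
(no output)
```

View pics/w1c.png

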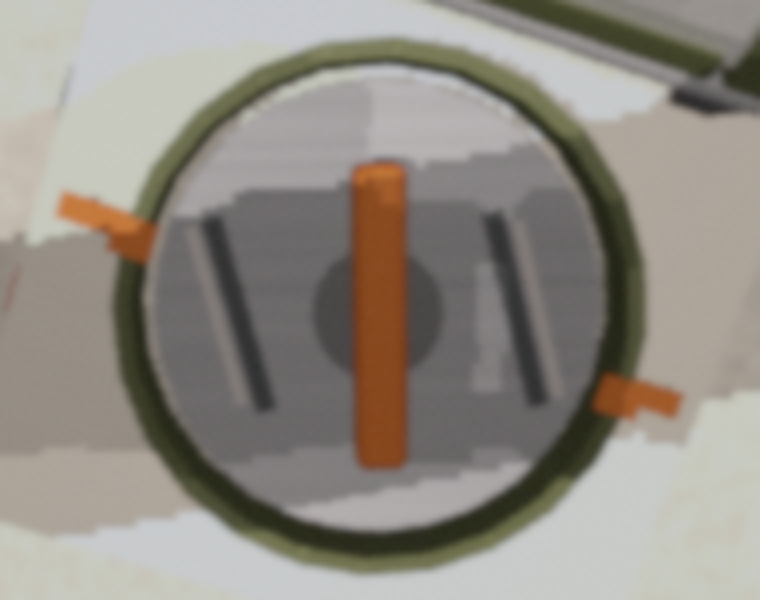

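```bash
python3 - <<'E'
from h import *
np.set_printoptions(precision=4,suppress=True)
Pw1=np.load("w1.npz")["P"];Pt=np.load("Pt.npy");Ps=np.load("Ps.npy")
w=lambda x,y:(200+(x-1.5)/4,80+(y-1.5)/4)
t=lambda x,y:(235+(x-2.5)/6,150+(y-2)/5)
s=lambda x,y:(205+(x-1.7)/4.4,140+(y-1.7)/4.4)
for z in(.099,): print("bar",atz(Pw1,w(379,168),z),atz(Pw1,w(382,466),z))
print("rim c",atz(Pw1,w(379,306),.092)); print("marks",atz(Pw1,w(137,242),.092),atz(Pw1,w(614,396),.092))
print("tri bar", tri(Pw1,w(380.5,317),Pt,t(472,324)), tri(Pw1,w(380.5,317),Ps,s(248,340)))
E
```

```text
bar [ 0.5549 -0.0102] [ 0.5538 -0.0871]
rim c [ 0.5544 -0.0455]
marks [ 0.4917 -0.0267] [ 0.6168 -0.0717]
tri bar [ 0.5547 -0.0483  0.0938] [ 0.5551 -0.0481  0.092 ]
```

```bash
python3 -m pendant '[[50,8,14,-10,0.02],[50,9,14,-20,0],[50,0,0,-30,0],[50,0,0,-30,0],[50,0,0,-30,0],[50,0,0,-20,0],[50,0,0,-10,0],[50,0,0,0,0]]'; python3 - <<'E'
from h import *
s=bot.state();print(s['tcp_pos'],s['tcp_rot'])
f=grab_frame("wrist");cv2.imwrite("pics/w2.png",f["img"][:,:,::-1]);np.savez("w2",P=Pw(f,s))
E
```

```text
clock: 2.97
tcp_pos: [0.5506, -0.0562, 0.1465]
tcp_rot: [-2.248, -2.19, 0.005]
wrist_force: [0.1, 0.6, 0.3]
finger_gap: 0.546
[ 0.55056771 -0.05615828  0.14646169] [-2.24826306 -2.18953152  0.00489031]
```

View pics/w2.png

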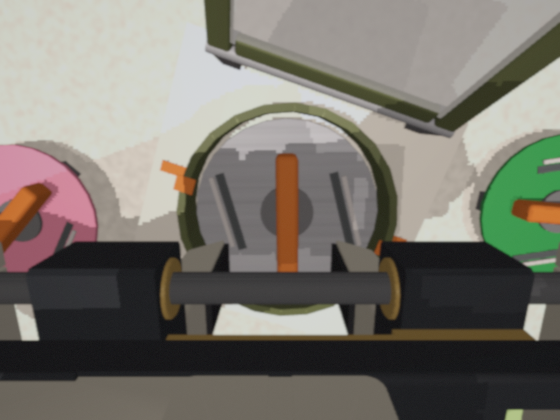

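The bar's near-lid end is at (287,154) and the bar is centred between the fingers, so I'll triangulate again with this view.

```bash
python3 - <<'E'
from h import *
np.set_printoptions(precision=4,suppress=True)
P2=np.load("w2.npz")["P"];P1=np.load("w1.npz")["P"]
w=lambda x,y:(200+(x-1.5)/4,80+(y-1.5)/4)
print(tri(P1,w(379,166),P2,(286.5,154.5)),[atz(P2,(286.5,154.5),z) for z in(.093,.099)],atz(P2,(287.5,240),.099))
E
```

```text
[ 0.5554 -0.0096  0.0852] [array([ 0.5552, -0.0089]), array([ 0.5551, -0.0083])] [ 0.5546 -0.0619]
```

```bash
python3 -m pendant '[[50,2.2,4,-4,0.015],[50,2.2,4,-9,0],[50,0,0,-10,0],[50,0,0,-10,0],[50,0,0,-10,0],[50,0,0,-10,0],[50,0,0,-5,0],[50,0,0,0,0]]'; python3 - <<'E'
from h import *
s=bot.state();print(s['tcp_pos'],s['tcp_rot'])
E
```

```text
clock: 3.68
tcp_pos: [0.5558, -0.0471, 0.089]
tcp_rot: [-2.231, -2.209, 0.003]
wrist_force: [-0.4, 0.2, 0.6]
finger_gap: 0.548
[ 0.5558048  -0.04707439  0.08897908] [-2.23081353 -2.20883353  0.00269066]
```

```bash
python3 -m pendant '[[50,-1,-1.5,-3,0],[50,0,0,-2,0],[50,0,0,0,0],[0,0,0,0,0],[0,0,0,0,0],[0,0,0,0,0],[0,0,0,0,0],[0,0,0,0,0]]'; python3 - <<'E'
from h import *
s=bot.state();print(s['tcp_pos'],s['tcp_rot'],s['wrist_torque'])
E
```

```text
clock: 4.35
tcp_pos: [0.5562, -0.0485, 0.0859]
tcp_rot: [2.232, 2.21, 0.0]
wrist_force: [-0.8, -1.3, 0.6]
finger_gap: 0.23
[ 0.55616225 -0.04851119  0.08591201] [2.23226874e+00 2.21015534e+00 3.10072420e-04] [-0.04521155 -0.13241055  0.04393134]
```

```bash
python3 -m pendant '[[0,0,0,0,0],[0,0,0,0,0],[0,0,0,0,0],[0,0,0,0,0],[0,0,0,0,0],[0,0,0,0,0],[0,0,0,0,0],[0,0,0,0,0]]'; python3 - <<'E'
from h import *
s=bot.state();print(s['tcp_pos'],s['tcp_rot'],s['wrist_torque'])
E
```

```text
clock: 5.02
tcp_pos: [0.5558, -0.0486, 0.0858]
tcp_rot: [-2.232, -2.21, 0.001]
wrist_force: [-3.4, -0.6, 4.9]
finger_gap: 0.151
[ 0.55576368 -0.04855337  0.08576176] [-2.23237985e+00 -2.21007749e+00  7.63996992e-04] [-0.0432153   0.58795821 -0.03692031]
```

```bash
python3 -m pendant '[[0,0,0,0,0.04],[0,0,0,0,0.08],[0,0,0,0,0.08],[0,0,0,0,0.08],[0,0,0,0,0.08],[0,0,0,0,0.08],[0,0,0,0,0.08],[0,0,0,0,0.04]]'; python3 - <<'E'
from h import *
s=bot.state();r=s['tcp_rot'];print(s['tcp_pos'],np.degrees(2*np.arctan2(r[1],r[0])),s['wrist_torque'],s['joints'])
E
```

```text
clock: 5.68
tcp_pos: [0.5555, -0.049, 0.0858]
tcp_rot: [-1.53, -2.743, 0.002]
wrist_force: [-3.9, -1.1, 6.9]
finger_gap: 0.147
[ 0.55553982 -0.04901008  0.08577783] -238.3114299158902 [-0.22172657  0.81119085 -0.27191267] [ 0.73198453  0.68524168 -0.92242349  1.88123784  0.6824442   0.92803671
  0.03479218]
```

```bash
python3 -m pendant '[[0,0,0,0,0.05],[0,0,0,0,0.08],[0,0,0,0,0.08],[0,0,0,0,0.08],[0,0,0,0,0.08],[0,0,0,0,0.08],[0,0,0,0,0.08],[0,0,0,0,0.06]]'; python3 - <<'E'
from h import *
s=bot.state();r=s['tcp_rot'];print(s['tcp_pos'],np.degrees(2*np.arctan2(r[1],r[0])),s['wrist_torque'],s['joints'])
for n in ["scene","top"]:
    f=grab_frame(n); a=f["img"][:,:,::-1]; a=a[140:275,205:340] if n=="scene" else a[150:265,235:365]
    cv2.imwrite(f"pics/{n}2.png",cv2.resize(a,None,fx=4.4,fy=4.4,interpolation=cv2.INTER_CUBIC))
f=grab_frame("wrist");cv2.imwrite("pics/w3.png",f["img"][:,:,::-1]);np.savez("w3",P=Pw(f,s))
E
```

```text
clock: 6.35
tcp_pos: [0.5554, -0.0491, 0.0857]
tcp_rot: [-0.667, -3.069, 0.002]
wrist_force: [-4.1, -0.4, 4.7]
finger_gap: 0.148
[ 0.55535623 -0.04914807  0.08571105] -204.52125346451615 [-0.24836649  0.86269341 -0.2652209 ] [ 0.80511454  0.75446504 -1.04396133  1.87934089  0.7871525   0.99093529
  0.54692393]
```

View pics/w3.png

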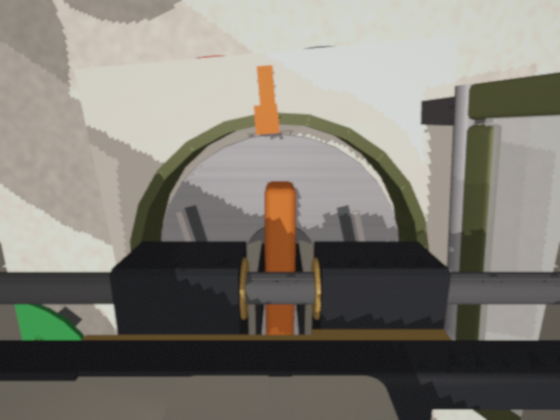

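View pics/scene2.png

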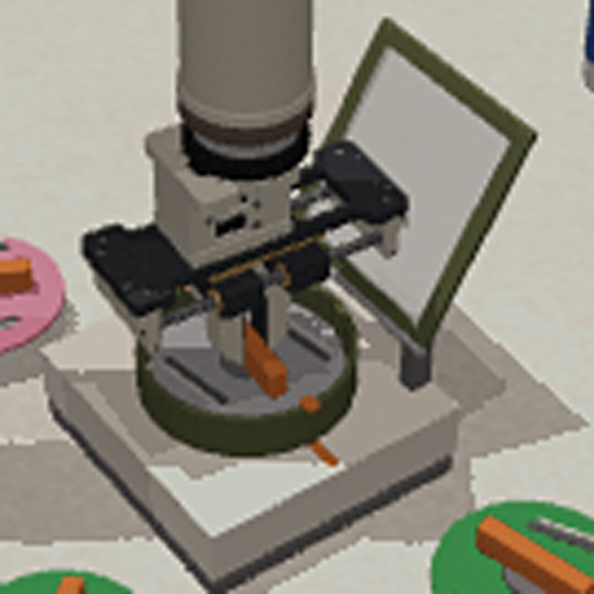

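```bash
python3 - <<'E'
from h import *
a=cv2.imread("pics/w3.png")[50:240,200:360]; cv2.imwrite("pics/w3c.png",cv2.resize(a,None,fx=3.1,fy=3.1,interpolation=cv2.INTER_CUBIC))
E
```

```text
(no output)
```

View pics/w3c.png

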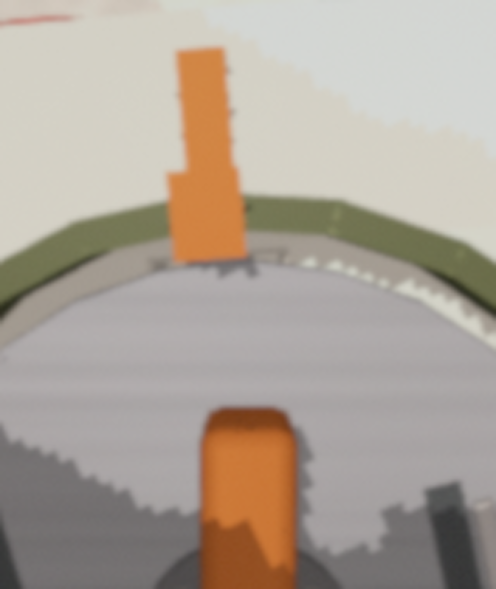

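```bash
python3 - <<'E'
from h import *
P3=np.load("w3.npz")["P"];w=lambda x,y:(200+(x-1)/3.1,50+(y-1)/3.1)
d1=atz(P3,w(201,50),.06);d2=atz(P3,w(210,165),.06);r=atz(P3,w(206,180),.092);r2=atz(P3,w(209,255),.092)
b=[atz(P3,w(248,y),.096) for y in(430,580)]
yaw=lambda v:np.degrees(np.arctan2(v[1],v[0]))
c=np.array([.555,-.0487])
print(d1,d2,yaw(d1-d2),r,r2,yaw(r-c),yaw(d1-c),yaw(r2-c),"bar",b,yaw(b[0]-b[1]))
E
```

```text
[ 0.46647406 -0.01691011] [ 0.48310759 -0.02308942] 159.62009735671228 [ 0.48649541 -0.0240347 ] [ 0.49573948 -0.0279068 ] 160.19842116244982 160.24665437395865 160.6651614622611 bar [array([ 0.51981859, -0.03293431]), array([ 0.54013665, -0.04221523])] 155.44995276722267
```

```bash
python3 -m pendant '[[0,0,0,0,0.04],[0,0,0,0,0.043],[0,0,0,0,0],[0,0,0,-0.5,0],[0,0,0,-0.5,0],[0,0,0,-0.5,0],[0,0,0,-0.5,0],[0,0,0,0,0]]'; python3 - <<'E'
from h import *
s=bot.state();r=s['tcp_rot'];print(s['tcp_pos'],np.degrees(2*np.arctan2(r[1],r[0]))%360,s['wrist_torque'])
E
```

```text
clock: 7.17
tcp_pos: [0.5554, -0.0487, 0.0834]
tcp_rot: [-0.544, -3.093, 0.001]
wrist_force: [-2.8, -0.4, -3.2]
finger_gap: 0.148
[ 0.55544682 -0.04869851  0.08336332] 160.0537970095414 [-0.17113571  0.60116132 -0.02815449]
```

```bash
python3 -m pendant '[[0,0,0,-0.5,0],[0,0,0,-0.5,0],[0,0,0,-0.5,0],[0,0,0,-0.5,0],[0,0,0,0,0],[0,0,0,0,0],[0,0,0,0,0],[0,0,0,0,0]]'; python3 - <<'E'
from h import *
s=bot.state();r=s['tcp_rot'];print(s['tcp_pos'],np.degrees(2*np.arctan2(r[1],r[0]))%360,s['wrist_torque'])
E
```

```text
clock: 7.83
tcp_pos: [0.5555, -0.0487, 0.0817]
tcp_rot: [-0.543, -3.093, 0.001]
wrist_force: [-5.2, -1.4, -0.4]
finger_gap: 0.151
[ 0.55545672 -0.04868865  0.08170595] 160.0698167137692 [-0.36162087  1.07722797  0.01858819]
```

```bash
python3 -m pendant '[[0,0,0,-0.5,0],[0,0,0,-0.5,0],[0,0,0,-0.5,0],[0,0,0,-0.5,0],[0,0,0,0,0],[0,0,0,0,0],[0,0,0,0,0],[0,0,0,0,0]]'; python3 - <<'E'
from h import *
s=bot.state();r=s['tcp_rot'];print(s['tcp_pos'],np.degrees(2*np.arctan2(r[1],r[0]))%360,s['wrist_torque'])
E
```

```text
clock: 8.5
tcp_pos: [0.5553, -0.0485, 0.0806]
tcp_rot: [-0.543, -3.093, 0.003]
wrist_force: [-8.6, -2.2, 7.8]
finger_gap: 0.15
[ 0.55527939 -0.04853663  0.08064374] 160.09128436908097 [-0.54282446  1.84316246 -0.0339887 ]
```

```bash
python3 -m pendant '[[0,0,0,-0.5,0],[0,0,0,0,0],[0,0,0,-0.5,0],[0,0,0,0,0],[0,0,0,-0.5,0],[0,0,0,0,0],[0,0,0,0,0],[0,0,0,0,0]]'; python3 - <<'E'
from h import *
s=bot.state();r=s['tcp_rot'];print(s['tcp_pos'],np.degrees(2*np.arctan2(r[1],r[0]))%360,s['wrist_torque'])
E
```

```text
clock: 9.17
tcp_pos: [0.5553, -0.0484, 0.08]
tcp_rot: [-0.543, -3.093, 0.003]
wrist_force: [-10.8, -2.1, 16.4]
finger_gap: 0.145
[ 0.5553341  -0.04842353  0.07995472] 160.09620050070183 [-0.61305611  2.41197809 -0.04418132]
```

```bash
python3 -m pendant '[[0,-0.4,0.1,0.3,0],[0,0,0,0,0],[0,-0.4,0.1,0.3,0],[0,0,0,0,0],[0,-0.4,0.1,0,0],[0,0,0,0,0],[0,0,0,0,0],[0,0,0,0,0]]'; python3 - <<'E'
from h import *
s=bot.state();r=s['tcp_rot'];print(s['tcp_pos'],np.degrees(2*np.arctan2(r[1],r[0]))%360,s['wrist_torque'])
E
```

```text
clock: 9.83
tcp_pos: [0.5552, -0.0485, 0.08]
tcp_rot: [0.543, 3.093, -0.002]
wrist_force: [-6.8, -2.4, 6.9]
finger_gap: 0.147
[ 0.55520643 -0.04845207  0.08004193] 160.07394831270264 [-0.61629313  1.32085972 -0.05416815]
```

```bash
python3 -m pendant '[[0,-0.5,0,0,0],[0,0,0,0,0],[0,-0.5,0,0,0],[0,0,0,0,0],[0,0,0,-0.5,0],[0,0,0,-0.4,0],[0,0,0,0,0],[0,0,0,0,0]]'; python3 - <<'E'
from h import *
s=bot.state();r=s['tcp_rot'];print(s['tcp_pos'],np.degrees(2*np.arctan2(r[1],r[0]))%360,s['wrist_torque'])
E
```

```text
clock: 10.5
tcp_pos: [0.5552, -0.0484, 0.08]
tcp_rot: [0.543, 3.091, -0.002]
wrist_force: [-7.3, -2.3, 12.9]
finger_gap: 0.149
[ 0.5551632  -0.04840364  0.07999282] 160.07453903980303 [-0.62439964  1.31643422 -0.03460446]
```

```bash
python3 -m pendant '[[0,0,0,0.5,0],[30,0,0,0.5,0],[40,0,0,0,0],[40,0,0,0,0],[40,0,0,0,0],[40,0,0,0,0],[40,0,0,0,0],[40,0,0,0,0]]'; python3 -m pendant '[[40,0,0,8,0],[40,0,0,12,0],[40,0,0,12,0],[40,0,0,8,0],[10,0,0,0,0],[0,0,0,0,0],[0,0,0,0,0],[0,0,0,0,0]]'; python3 - <<'E'
from h import *
s=bot.state();r=s['tcp_rot'];print(s['tcp_pos'],np.degrees(2*np.arctan2(r[1],r[0]))%360,s['wrist_force'])
f=grab_frame("scene"); a=f["img"][:,:,::-1]; a=a[140:275,205:340]
cv2.imwrite(f"pics/scene3.png",cv2.resize(a,None,fx=4.4,fy=4.4,interpolation=cv2.INTER_CUBIC))
f=grab_frame("wrist");cv2.imwrite("pics/w4.png",f["img"][:,:,::-1]);np.savez("w4",P=Pw(f,s))
E
```

```text
clock: 11.17
tcp_pos: [0.5539, -0.0481, 0.0789]
tcp_rot: [0.543, 3.094, 0.001]
wrist_force: [0.7, 0.3, 0.2]
finger_gap: 0.435
clock: 11.83
tcp_pos: [0.5534, -0.0484, 0.1185]
tcp_rot: [-0.544, -3.093, 0.0]
wrist_force: [-0.1, 0.3, -0.5]
finger_gap: 0.199
[ 0.55341968 -0.04843115  0.11851166] 160.06604346072442 [-0.13052356  0.25296863 -0.50383899]
```

View pics/w4.png

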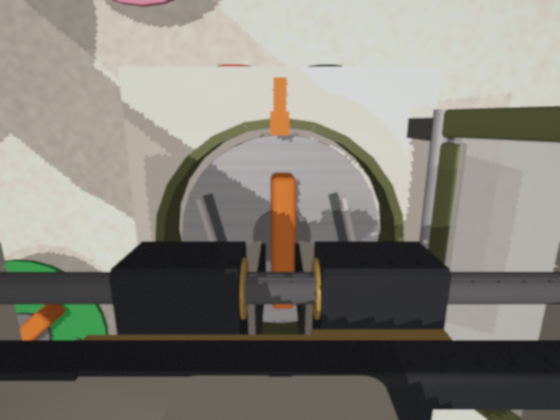

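View pics/scene3.png

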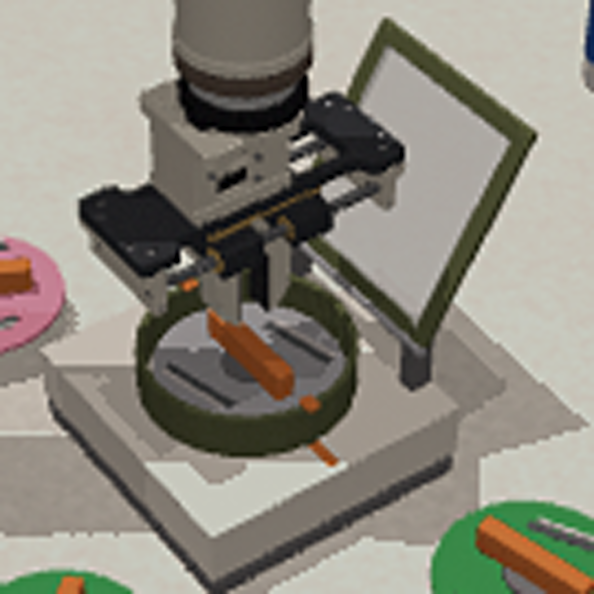

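The disc is caught on the spring balls: the bar is aligned with the marks, but it is still high. I'll press the bar's top centre with shut fingers.

```bash
python3 -m pendant '[[0,1.8,-0.3,0,0],[0,0,0,0,0],[0,0,0,-5,0],[0,0,0,-5,0],[0,0,0,-5,0],[0,0,0,-3,0],[0,0,0,-2,0],[0,0,0,0,0]]'; python3 - <<'E'
from h import *
s=bot.state();r=s['tcp_rot'];print(s['tcp_pos'],s['wrist_torque'])
E
```

```text
clock: 12.6
tcp_pos: [0.5552, -0.0485, 0.0983]
tcp_rot: [-0.543, -3.093, -0.0]
wrist_force: [-0.0, -0.7, 0.0]
finger_gap: 0.006
[ 0.55521183 -0.04846835  0.09825046] [ 0.07305358 -0.16655499 -0.0121824 ]
```

```bash
python3 -m pendant '[[0,0,0,-1,0],[0,0,0,-1,0],[0,0,0,-1,0],[0,0,0,-0.7,0],[0,0,0,-0.5,0],[0,0,0,-0.5,0],[0,0,0,0,0],[0,0,0,0,0]]'; python3 - <<'E'
from h import *
s=bot.state();r=s['tcp_rot'];print(s['tcp_pos'],s['wrist_torque'])
E
```

```text
clock: 13.27
tcp_pos: [0.5557, -0.0485, 0.0943]
tcp_rot: [0.544, 3.094, 0.0]
wrist_force: [-1.4, -0.2, 0.3]
finger_gap: 0.005
[ 0.55569803 -0.04849151  0.09433053] [ 0.07961885 -0.13052944 -0.0151048 ]
```

```bash
python3 -m pendant '[[0,0,0,-0.5,0],[0,0,0,-0.5,0],[0,0,0,-0.5,0],[0,0,0,-0.3,0],[0,0,0,-0.3,0],[0,0,0,0,0],[0,0,0,0,0],[0,0,0,0,0]]'; python3 - <<'E'
from h import *
s=bot.state();r=s['tcp_rot'];print(s['tcp_pos'],s['wrist_torque'])
E
```

```text
clock: 13.93
tcp_pos: [0.5562, -0.0479, 0.0936]
tcp_rot: [0.543, 3.093, -0.0]
wrist_force: [-3.7, 0.4, 11.5]
finger_gap: 0.006
[ 0.55618494 -0.04790687  0.09361624] [0.13943539 0.60736891 0.03843946]
```

```bash
python3 -m pendant '[[0,0,0,-0.2,0],[0,0,0,0,0],[0,0,0,-0.2,0],[0,0,0,0,0],[0,0,0,-0.2,0],[0,0,0,0,0],[0,0,0,0,0],[0,0,0,0,0]]'; python3 - <<'E'
from h import *
s=bot.state();r=s['tcp_rot'];print(s['tcp_pos'],s['wrist_torque'])
E
```

```text
clock: 14.6
tcp_pos: [0.5563, -0.0477, 0.0935]
tcp_rot: [0.542, 3.093, -0.0]
wrist_force: [-4.0, 0.7, 15.5]
finger_gap: 0.004
[ 0.55628849 -0.04772856  0.09346138] [ 0.09289783  0.90816013 -0.07685312]
```

```bash
python3 -m pendant '[[0,0,0,-0.2,0],[0,0,0,0,0],[0,0,0,-0.2,0],[0,0,0,0,0],[0,0,0,-0.1,0],[0,0,0,0,0],[0,0,0,0,0],[0,0,0,0,0]]'; python3 - <<'E'
from h import *
s=bot.state();r=s['tcp_rot'];print(s['tcp_pos'],s['wrist_torque'])
E
```

```text
clock: 15.27
tcp_pos: [0.5563, -0.0476, 0.0933]
tcp_rot: [0.542, 3.093, -0.0]
wrist_force: [-5.9, -0.0, 18.5]
finger_gap: 0.008
[ 0.55631252 -0.0475926   0.09325644] [ 0.05282452  1.06615683 -0.01836062]
```

```bash
python3 -m pendant '[[0,0,0,3,0],[0,0,0,20,0],[0,10,-3,25,0],[0,15,-5,25,0],[0,15,-5,20,0],[0,10,-4,10,0],[0,0,0,0,0],[0,0,0,0,0]]'; python3 - <<'E'
from h import *
s=bot.state();print(s['tcp_pos'],s['wrist_force'])
f=grab_frame("wrist");cv2.imwrite("pics/w5.png",f["img"][:,:,::-1]);np.savez("w5",P=Pw(f,s))
a=f["img"][80:235,180:380,::-1]; cv2.imwrite("pics/w5c.png",cv2.resize(a,None,fx=3.8,fy=3.8,interpolation=cv2.INTER_CUBIC))
f=grab_frame("scene"); a=f["img"][:,:,::-1]; a=a[140:275,205:340]
cv2.imwrite(f"pics/scene4.png",cv2.resize(a,None,fx=4.4,fy=4.4,interpolation=cv2.INTER_CUBIC))
E
```

```text
clock: 15.93
tcp_pos: [0.6056, -0.0655, 0.1938]
tcp_rot: [0.544, 3.094, 0.0]
wrist_force: [-0.7, 0.0, 0.0]
finger_gap: 0.006
[ 0.60564734 -0.06551925  0.19381023] [-0.70618203  0.04333139  0.00211039]
```

View pics/w5c.png

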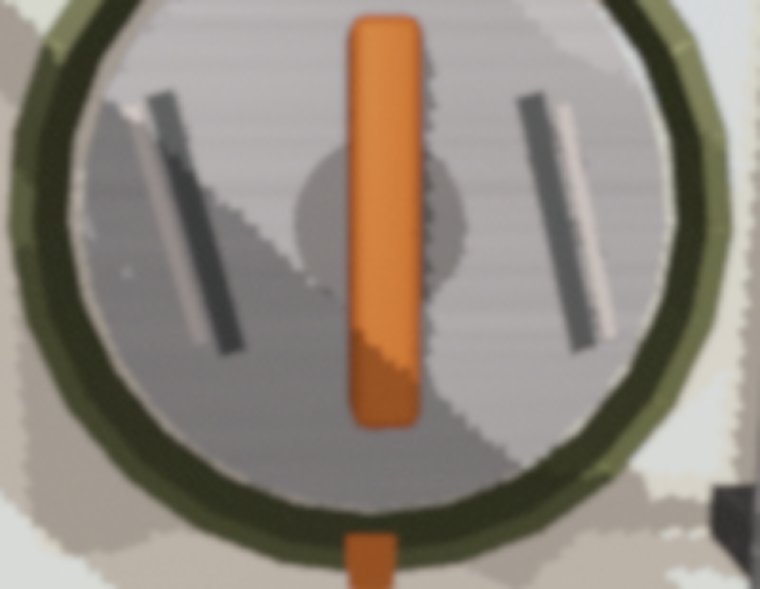

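View pics/scene4.png

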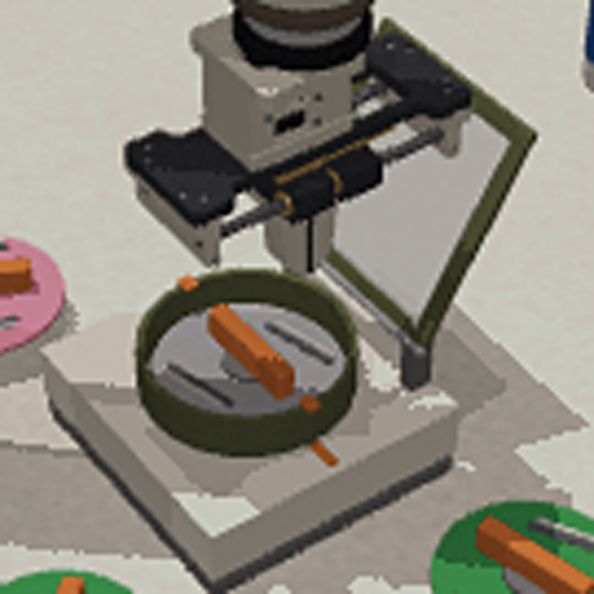

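View pics/w5.png

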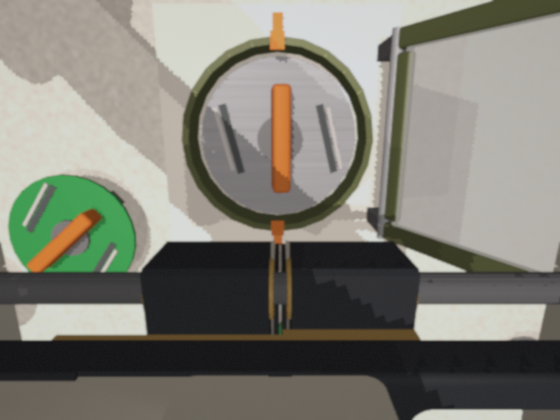

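```bash
python3 - <<'E'
from h import *
np.set_printoptions(precision=4,suppress=True)
P5=np.load("w5.npz")["P"];Ps=np.load("Ps.npy");w=lambda x,y:(180+(x-1.4)/3.8,80+(y-1.4)/3.8);s=lambda x,y:(205+(x-1.7)/4.4,140+(y-1.7)/4.4)
for z in(.087,.0935): 
  a=atz(P5,w(385,18),z);b=atz(P5,w(386,425),z);d=a-b;print(z,a,b,(a+b)/2,np.hypot(*d),np.degrees(np.arctan2(d[1],d[0])))
print(tri(P5,w(385,18),Ps,s(220,310)),tri(P5,w(386,425),Ps,s(281,368)))
E
```

```text
0.087 [ 0.5185 -0.0327] [ 0.5932 -0.0596] [ 0.5559 -0.0461] 0.0794366984718433 160.21485613895112
0.0935 [ 0.5191 -0.0329] [ 0.592  -0.0592] [ 0.5555 -0.0461] 0.07748889169398895 160.21485613895115
[ 0.5201 -0.0315  0.0871] [ 0.5901 -0.06    0.0964]
```

The tilt shows: the bar's -x end triangulates at 87 mm (home), while its +x end is at 96 mm (caught). I'll press near the +x end.

```bash
python3 -m pendant '[[0,-14,5,-10,0],[0,-13,4.5,-20,0],[0,0,0,-20,0],[0,0,0,-20,0],[0,0,0,-14,0],[0,0,0,-8,0],[0,0,0,0,0],[0,0,0,0,0]]'; python3 - <<'E'
from h import *
s=bot.state();print(s['tcp_pos'],s['wrist_force'])
E
```

```text
clock: 16.7
tcp_pos: [0.5785, -0.0556, 0.1019]
tcp_rot: [-0.543, -3.094, -0.001]
wrist_force: [0.2, 0.3, 0.2]
finger_gap: 0.003
[ 0.57845778 -0.05564152  0.1019074 ] [0.17817977 0.2949478  0.2115571 ]
```

```bash
python3 -m pendant '[[0,0,0,-2,0],[0,0,0,-2,0],[0,0,0,-1,0],[0,0,0,-0.7,0],[0,0,0,-0.5,0],[0,0,0,-0.5,0],[0,0,0,0,0],[0,0,0,0,0]]'; python3 - <<'E'
from h import *
s=bot.state();print(s['tcp_pos'],s['wrist_force'])
E
```

```text
clock: 17.37
tcp_pos: [0.5786, -0.056, 0.0954]
tcp_rot: [-0.544, -3.094, 0.0]
wrist_force: [-0.2, -0.2, 0.9]
finger_gap: 0.005
[ 0.57864367 -0.05601362  0.09537349] [-0.20779813 -0.19015118  0.93366663]
```

```bash
python3 -m pendant '[[0,0,0,-0.4,0],[0,0,0,-0.4,0],[0,0,0,-0.4,0],[0,0,0,-0.2,0],[0,0,0,0,0],[0,0,0,0,0],[0,0,0,0,0],[0,0,0,0,0]]'; python3 - <<'E'
from h import *
s=bot.state();print(s['tcp_pos'],s['wrist_force'])
E
```

```text
clock: 18.03
tcp_pos: [0.5788, -0.056, 0.0942]
tcp_rot: [0.543, 3.094, 0.0]
wrist_force: [-0.4, -0.8, 4.8]
finger_gap: 0.005
[ 0.57882577 -0.05598795  0.09417619] [-0.40531762 -0.80431597  4.77022806]
```

```bash
python3 -m pendant '[[0,0,0,-0.4,0],[0,0,0,-0.4,0],[0,0,0,-0.2,0],[0,0,0,0,0],[0,0,0,0,0],[0,0,0,0,0],[0,0,0,0,0],[0,0,0,0,0]]'; python3 - <<'E'
from h import *
s=bot.state();print(s['tcp_pos'],s['wrist_force'])
E
```

```text
clock: 18.7
tcp_pos: [0.579, -0.0558, 0.0938]
tcp_rot: [0.543, 3.093, -0.0]
wrist_force: [-2.3, -0.8, 9.7]
finger_gap: 0.003
[ 0.57904944 -0.05581097  0.09382728] [-2.31292719 -0.76524725  9.66577873]
```

```bash
python3 -m pendant '[[0,0,0,-0.2,0],[0,0,0,-0.2,0],[0,0,0,-0.2,0],[0,0,0,0,0],[0,0,0,0,0],[0,0,0,0,0],[0,0,0,0,0],[0,0,0,0,0]]'; python3 - <<'E'
from h import *
s=bot.state();print(s['tcp_pos'],s['wrist_force'])
E
```

```text
clock: 19.37
tcp_pos: [0.5792, -0.0557, 0.0937]
tcp_rot: [0.543, 3.093, -0.0]
wrist_force: [-3.4, 0.4, 12.4]
finger_gap: 0.007
[ 0.57918967 -0.05571895  0.09365442] [-3.44728346  0.41836123 12.44151426]
```

```bash
python3 -m pendant '[[0,0,0,-0.2,0],[0,0,0,-0.2,0],[0,0,0,-0.2,0],[0,0,0,-0.2,0],[0,0,0,0,0],[0,0,0,0,0],[0,0,0,0,0],[0,0,0,0,0]]'; python3 - <<'E'
from h import *
s=bot.state();print(s['tcp_pos'],s['wrist_force'])
E
```

```text
clock: 20.03
tcp_pos: [0.5794, -0.0556, 0.0935]
tcp_rot: [0.543, 3.093, -0.001]
wrist_force: [-4.4, 0.0, 16.2]
finger_gap: 0.006
[ 0.57937051 -0.0555593   0.09345149] [-4.37699409  0.03195113 16.20140552]
```

```bash
python3 -m pendant '[[0,0,0,5,0],[20,-8,3,8,0],[40,-8,3,0,0],[40,-8,2.5,0,0],[40,0,0,0,0],[40,0,0,0,0],[40,0,0,0,0],[40,0,0,0,0]]'; python3 - <<'E'
from h import *
s=bot.state();print(s['tcp_pos'],s['wrist_force'])
E
```

```text
clock: 20.7
tcp_pos: [0.5548, -0.0478, 0.1043]
tcp_rot: [-0.544, -3.094, -0.0]
wrist_force: [0.1, -0.0, 0.3]
finger_gap: 0.425
[ 0.55479283 -0.04781064  0.10434037] [ 0.14897473 -0.02238909  0.27292842]
```

```bash
python3 -m pendant '[[40,0,0,-8,0],[40,0,0,-8,0],[40,0,0,-6,0],[20,0,0,-3,0],[0,0,0,0,0],[0,0,0,0,0],[0,0,0,0,0],[0,0,0,0,0]]'; python3 -m pendant '[[0,0,0,0,0],[0,0,0,0,0],[0,0,0,0,0],[0,0,0,0,0],[0,0,0,0,0],[0,0,0,0,0],[0,0,0,0,0],[0,0,0,0,0]]';
```

```text
clock: 21.37
tcp_pos: [0.5549, -0.0476, 0.0798]
tcp_rot: [0.543, 3.094, -0.0]
wrist_force: [0.4, 1.4, 0.1]
finger_gap: 0.157
clock: 22.03
tcp_pos: [0.5548, -0.0475, 0.0798]
tcp_rot: [0.543, 3.094, -0.0]
wrist_force: [-0.5, -0.6, 2.9]
finger_gap: 0.149
```

```bash
python3 -m pendant '[[0,-0.3,0,-0.5,0],[0,0,0,0,0],[0,-0.3,0,-0.5,0],[0,0,0,0,0],[0,0,0,0,0],[0,0,0,0,0],[0,0,0,0,0],[0,0,0,0,0]]'; python3 -c "
from bench import bot;print(bot.state()['tcp_pos'],bot.state()['wrist_torque'])"
```

```text
clock: 22.7
tcp_pos: [0.5549, -0.0475, 0.0795]
tcp_rot: [0.543, 3.093, -0.0]
wrist_force: [-1.0, -0.9, 9.9]
finger_gap: 0.15
[ 0.55485143 -0.04751303  0.07951036] [-0.18619589  0.14394131  0.10798737]
```

Now there is almost no lateral force. I'll keep going with the same compensation.

```bash
python3 -m pendant '[[0,-0.2,0,-0.3,0],[0,0,0,0,0],[0,-0.2,0,-0.3,0],[0,0,0,0,0],[0,-0.1,0,-0.2,0],[0,0,0,0,0],[0,0,0,0,0],[0,0,0,0,0]]'; python3 -c "
from bench import bot;print(bot.state()['tcp_pos'],bot.state()['wrist_torque'])"
```

```text
clock: 23.37
tcp_pos: [0.5549, -0.0475, 0.0794]
tcp_rot: [0.543, 3.092, -0.001]
wrist_force: [-2.4, -1.8, 12.8]
finger_gap: 0.147
[ 0.55486831 -0.04750899  0.07937412] [-0.21174758  0.24995309  0.041333  ]
```

```bash
python3 -m pendant '[[0,-0.2,0,-0.3,0],[0,0,0,0,0],[0,-0.2,0,-0.3,0],[0,0,0,0,0],[0,-0.1,0,-0.2,0],[0,0,0,0,0],[0,0,0,0,0],[0,0,0,0,0]]'; python3 -c "
from bench import bot;print(bot.state()['tcp_pos'],bot.state()['wrist_torque'])"
```

```text
clock: 24.03
tcp_pos: [0.5549, -0.0475, 0.0792]
tcp_rot: [0.543, 3.091, -0.001]
wrist_force: [-2.3, -1.6, 17.0]
finger_gap: 0.146
[ 0.5549059  -0.04747907  0.07921857] [-0.33752972  0.42036614  0.05737616]
```

```bash
python3 -m pendant '[[0,-0.2,0,-0.3,0.01],[0,0,0,0,-0.02],[0,-0.1,0,-0.2,0.01],[0,0,0,0,0],[0,0,0,0,0],[0,0,0,0,0],[0,0,0,0,0],[0,0,0,0,0]]'; python3 -c "
from bench import bot;print(bot.state()['tcp_pos'],bot.state()['wrist_torque'])"
```

```text
clock: 24.7
tcp_pos: [0.554, -0.0473, 0.0777]
tcp_rot: [0.543, 3.092, 0.0]
wrist_force: [-0.5, -0.7, 9.0]
finger_gap: 0.15
[ 0.55401877 -0.04728295  0.07766011] [-0.1853771  -0.14255787 -0.01232669]
```

```bash
python3 -m pendant '[[0,-0.1,0,-0.4,0],[0,0,0,0,0],[0,-0.1,0,-0.4,0.01],[0,0,0,0,-0.02],[0,0,0,-0.3,0.01],[0,0,0,0,0],[0,0,0,0,0],[0,0,0,0,0]]'; python3 -c "
from bench import bot;print(bot.state()['tcp_pos'],bot.state()['wrist_torque'])"
```

```text
clock: 25.37
tcp_pos: [0.5533, -0.0473, 0.0765]
tcp_rot: [0.543, 3.093, -0.0]
wrist_force: [-2.1, -1.0, 11.2]
finger_gap: 0.152
[ 0.55332603 -0.04727183  0.07653263] [-0.22721639  0.11248392 -0.00299654]
```

```bash
python3 -m pendant '[[0,0.4,0,-0.5,0.01],[0,0,0,0,-0.02],[0,0.4,0,-0.5,0.01],[0,0,0,0,0],[0,0,0,-0.5,0.01],[0,0,0,0,-0.02],[0,0,0,0,0.01],[0,0,0,0,0]]'; python3 - <<'E'
from h import *
s=bot.state();print(s['tcp_pos'],s['wrist_torque'])
f=grab_frame("wrist");cv2.imwrite("pics/w6.png",f["img"][:,:,::-1]);np.savez("w6",P=Pw(f,s))
f=grab_frame("scene"); a=f["img"][:,:,::-1]; a=a[140:275,205:340]
cv2.imwrite(f"pics/scene6.png",cv2.resize(a,None,fx=4.4,fy=4.4,interpolation=cv2.INTER_CUBIC))
E
```

```text
clock: 26.03
tcp_pos: [0.5538, -0.0476, 0.0749]
tcp_rot: [0.543, 3.093, -0.001]
wrist_force: [-2.1, -2.5, 10.2]
finger_gap: 0.146
[ 0.55383113 -0.04762654  0.07488102] [-0.13968548  0.38504305  0.02936442]
```

View pics/w6.png

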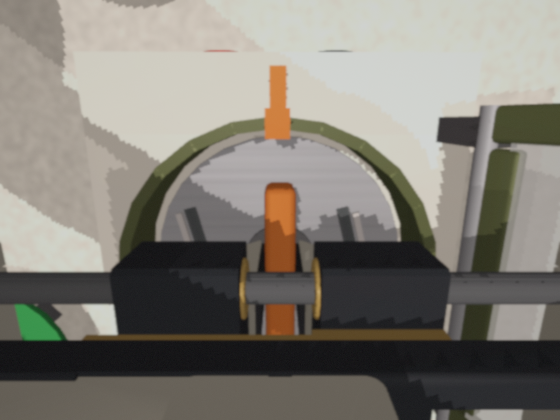

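View pics/scene6.png

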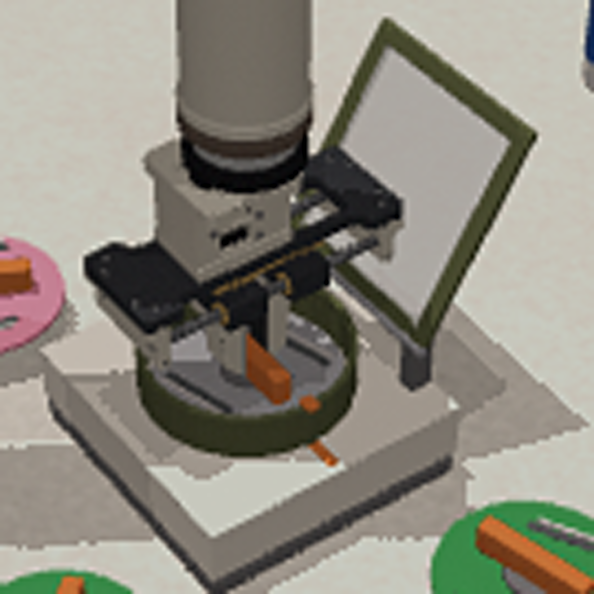

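```bash
python3 -m pendant '[[0,0.2,0,-0.6,0.01],[0,0,0,-0.3,-0.02],[0,0.2,0,-0.5,0.01],[0,0,0,-0.3,0],[0,0,0,-0.5,0.01],[0,0,0,-0.3,-0.02],[0,0,0,0,0.01],[0,0,0,0,0]]'; python3 - <<'E'
from h import *
s=bot.state();print(s['tcp_pos'],s['wrist_torque'])
E
```

```text
clock: 26.8
tcp_pos: [0.5544, -0.0481, 0.073]
tcp_rot: [0.544, 3.093, -0.003]
wrist_force: [-3.5, -2.2, 16.5]
finger_gap: 0.143
[ 0.55435523 -0.04811112  0.07297125] [-0.37216892  0.87499428 -0.03728887]
```

```bash
python3 -m pendant '[[0,-0.2,0,-0.3,0.01],[0,0,0,0,-0.02],[0,-0.2,0,-0.3,0.01],[0,0,0,0,0],[0,0,0,0,0],[0,0,0,0,0],[0,0,0,0,0],[0,0,0,0,0]]'; python3 - <<'E'
from h import *
s=bot.state();print(s['tcp_pos'],s['wrist_torque'])
E
```

```text
clock: 27.47
tcp_pos: [0.5545, -0.0481, 0.073]
tcp_rot: [0.544, 3.092, -0.003]
wrist_force: [-4.7, -3.6, 19.3]
finger_gap: 0.154
[ 0.5544563  -0.04810767  0.07296058] [-0.51281473  0.96029875  0.00462229]
```

```bash
python3 -m pendant '[[0,0,0,0.6,0],[22,0,0,0.6,0],[22,0,0,0.4,0],[22,0,0,0,0],[22,0,0,0,0],[22,0,0,0,0],[22,0,0,0,0],[22,0,0,0,0]]'; python3 - <<'E'
from h import *
s=bot.state();print(s['tcp_pos'],s['wrist_force'],s['wrist_torque'])
E
```

```text
clock: 28.13
tcp_pos: [0.5532, -0.0474, 0.0721]
tcp_rot: [-0.543, -3.094, -0.0]
wrist_force: [0.4, 0.7, -0.3]
finger_gap: 0.237
[ 0.55317937 -0.04742363  0.07210364] [ 0.40427616  0.73500667 -0.28205299] [ 0.1032198  -0.13500225  0.06118858]
```

```bash
python3 -m pendant '[[22,0.4,-0.3,-0.4,0],[22,0.4,-0.3,-0.4,0],[22,0,0,-0.4,0],[22,0,0,-0.2,0],[22,0,0,0,0],[22,0,0,0,0],[22,0,0,0,0],[22,0,0,0,0]]'; python3 - <<'E'
from h import *
s=bot.state();print(s['tcp_pos'],s['wrist_force'],s['wrist_torque'])
E
```

```text
clock: 28.8
tcp_pos: [0.5542, -0.0481, 0.071]
tcp_rot: [0.543, 3.094, 0.0]
wrist_force: [0.2, -0.5, -0.2]
finger_gap: 0.237
[ 0.55417961 -0.04807854  0.07096081] [ 0.2101474  -0.50484485 -0.22400565] [ 0.04535689 -0.18878503 -0.00842369]
```

```bash
python3 -m pendant '[[22,0,0,-0.4,0],[22,0,0,-0.4,0],[22,0,0,-0.4,0],[22,0,0,-0.4,0],[22,0,0,0,0],[22,0,0,0,0],[22,0,0,0,0],[22,0,0,0,0]]'; python3 - <<'E'
from h import *
s=bot.state();print(s['tcp_pos'],s['wrist_force'],s['wrist_torque'])
E
```

```text
clock: 29.47
tcp_pos: [0.5541, -0.0481, 0.0693]
tcp_rot: [-0.543, -3.094, 0.0]
wrist_force: [-0.3, -1.1, -0.1]
finger_gap: 0.237
[ 0.55414202 -0.04812563  0.06932921] [-0.27669027 -1.12341542 -0.10410711] [ 0.03239538 -0.16736643  0.03391192]
```

```bash
python3 -m pendant '[[22,0,0,-0.4,0],[22,0,0,-0.4,0],[22,0,0,-0.4,0],[22,0,0,-0.4,0],[22,0,0,-0.4,0],[22,0,0,0,0],[22,0,0,0,0],[22,0,0,0,0]]'; python3 - <<'E'
from h import *
s=bot.state();print(s['tcp_pos'],s['wrist_force'],s['wrist_torque'])
E
```

```text
clock: 30.13
tcp_pos: [0.5541, -0.0481, 0.0673]
tcp_rot: [-0.543, -3.094, -0.0]
wrist_force: [-0.4, -0.6, -0.4]
finger_gap: 0.241
[ 0.55411706 -0.04809139  0.06732056] [-0.36362773 -0.55500246 -0.36092108] [ 0.03666836 -0.16563261  0.00787959]
```

```bash
python3 -m pendant '[[22,0,0,-0.4,0],[22,0,0,-0.4,0],[22,0,0,-0.4,0],[22,0,0,-0.4,0],[22,0,0,-0.4,0],[22,0,0,-0.4,0],[22,0,0,0,0],[22,0,0,0,0]]'; python3 - <<'E'
from h import *
s=bot.state();print(s['tcp_pos'],s['wrist_force'],s['wrist_torque'])
E
```

```text
clock: 30.8
tcp_pos: [0.5542, -0.0481, 0.0654]
tcp_rot: [0.543, 3.094, -0.001]
wrist_force: [-1.2, -0.1, 4.9]
finger_gap: 0.24
[ 0.55416609 -0.04809994  0.06538246] [-1.18012156 -0.06618719  4.94068497] [-0.00653411  0.26245065 -0.01259443]
```

The disc's face is met at 65.4 mm, and fully home is 65 mm. I'll press briefly at about 12 N, lift, and look.

```bash
python3 -m pendant '[[22,0,0,-0.5,0],[22,0,0,-0.4,0],[22,0,0,0,0],[22,0,0,1.5,0],[22,0,0,15,0],[22,0,0,30,0],[22,0,0,35,0],[22,10,-3,35,0]]';python3 -m pendant '[[10,15,-5,10,0],[0,20,-8,5,0],[0,10,-3,0,0],[0,0,0,0,0],[0,0,0,0,0],[0,0,0,0,0],[0,0,0,0,0],[0,0,0,0,0]]'; python3 - <<'E'
from h import *
s=bot.state();print(s['tcp_pos'],s['wrist_force'],s['tcp_rot'])
f=grab_frame("wrist");cv2.imwrite("pics/w7.png",f["img"][:,:,::-1]);np.savez("w7",P=Pw(f,s))
f=grab_frame("scene"); a=f["img"][:,:,::-1]; a=a[140:275,205:340]
cv2.imwrite(f"pics/scene7.png",cv2.resize(a,None,fx=4.4,fy=4.4,interpolation=cv2.INTER_CUBIC))
E
```

```text
clock: 31.47
tcp_pos: [0.5621, -0.05, 0.1819]
tcp_rot: [-0.539, -3.092, -0.0]
wrist_force: [-0.1, -0.3, -0.1]
finger_gap: 0.239
clock: 32.13
tcp_pos: [0.6083, -0.0667, 0.1954]
tcp_rot: [-0.542, -3.094, 0.0]
wrist_force: [-0.1, 0.4, -0.3]
finger_gap: 0.007
[ 0.60832437 -0.06670874  0.1954042 ] [-0.13960794  0.40118078 -0.29801758] [-5.41933337e-01 -3.09372033e+00  3.65109507e-04]
```

View pics/w7.png

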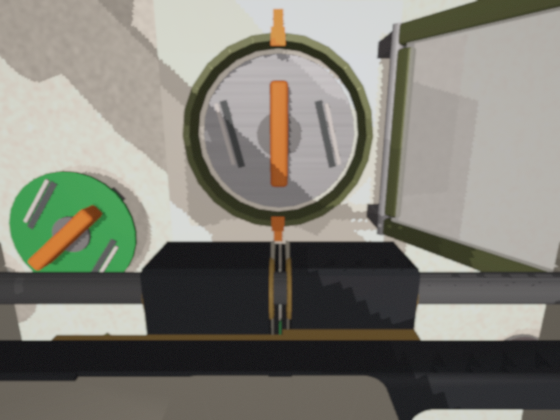

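View pics/scene7.png

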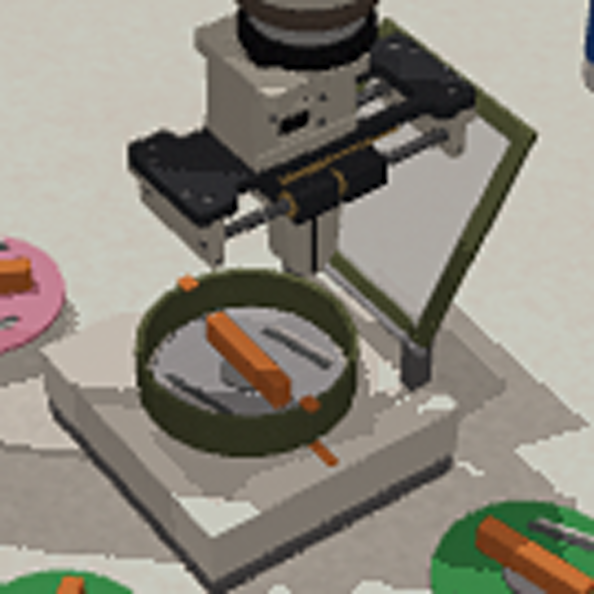

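The disc is now home and level: the bar (279,133) is on the marks' line (278). Next is the lid. I'll go over it and come down behind its free edge.

```bash
python3 -m pendant '[[0,0,0,20,0],[0,0,0,35,0],[0,2,15,25,0],[0,3,30,0,0],[0,3,30,0,0],[0,3,30,0,0],[0,3,30,0,0],[0,3,30,0,0]]';python3 -m pendant '[[0,0,30,0,0],[0,0,20,0,0],[0,0,0,0,0],[0,0,0,0,0],[0,0,0,0,0],[0,0,0,0,0],[0,0,0,0,0],[0,0,0,0,0]]'; python3 - <<'E'
from h import *
s=bot.state();p=s['tcp_pos'];d=p[:2]-[.5828,.0287];print(p,s['tcp_rot'],d@[.339,.941],d@[.941,-.339])
f=grab_frame("scene"); a=f["img"][:,:,::-1]; a=a[90:275,205:390]
cv2.imwrite(f"pics/scene8.png",cv2.resize(a,None,fx=3.2,fy=3.2,interpolation=cv2.INTER_CUBIC))
E
```

```text
clock: 32.9
tcp_pos: [0.6259, 0.0991, 0.2756]
tcp_rot: [0.544, 3.094, -0.0]
wrist_force: [0.2, -0.2, -0.1]
finger_gap: 0.006
clock: 33.57
tcp_pos: [0.6265, 0.1463, 0.2754]
tcp_rot: [-0.547, -3.094, 0.001]
wrist_force: [0.5, 0.4, 0.0]
finger_gap: 0.003
[0.62649282 0.14629801 0.27538594] [-5.47070013e-01 -3.09350163e+00  6.69194847e-04] 0.12547158825613888 0.0012492177536773674
```

View pics/scene8.png

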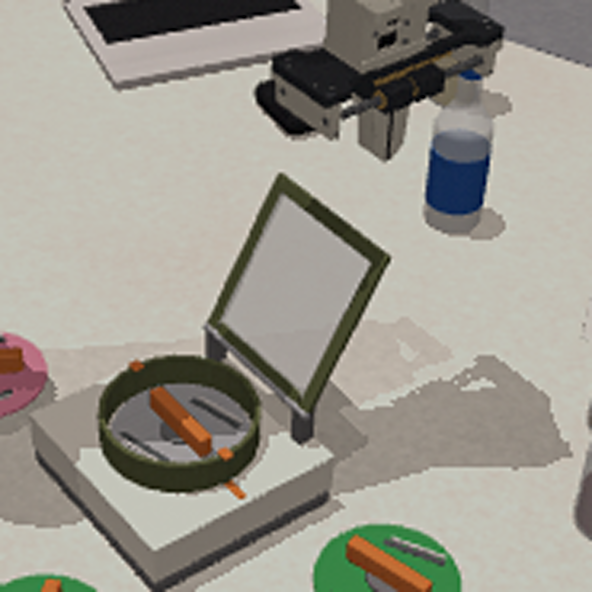

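```bash
python3 -m pendant '[[0,0,0,-20,0],[0,0,0,-25,0],[0,0,0,-15,0],[0,-2.7,-7.5,0,0],[0,-2.7,-7.5,0,0],[0,-2.7,-7.5,0,0],[0,-2.7,-7.5,0,0],[0,0,0,0,0]]'; python3 - <<'E'
from h import *
s=bot.state();p=s['tcp_pos'];d=p[:2]-[.5828,.0287];print(p,s['wrist_force'],d@[.339,.941],d@[.941,-.339])
f=grab_frame("scene"); a=f["img"][:,:,::-1]; a=a[90:275,205:390]
cv2.imwrite(f"pics/scene9.png",cv2.resize(a,None,fx=3.2,fy=3.2,interpolation=cv2.INTER_CUBIC))
E
```

```text
clock: 34.28
tcp_pos: [0.6161, 0.117, 0.2174]
tcp_rot: [0.546, 3.091, 0.002]
wrist_force: [0.3, 2.1, 1.2]
finger_gap: 0.006
[0.61607166 0.11700729 0.21738578] [0.28561661 2.11679228 1.18006447] 0.09437625261433655 0.001372464544370025
```

View pics/scene9.png

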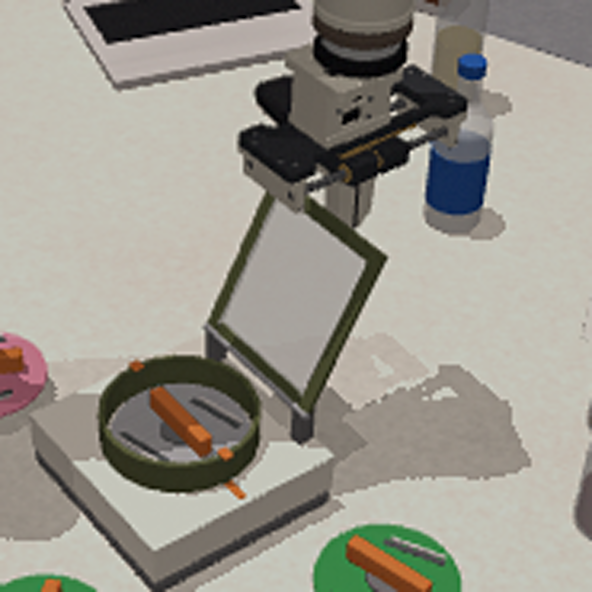

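```bash
python3 -m pendant '[[0,-2.5,-7,2,0],[0,-3.5,-10,2.5,0],[0,-3.5,-10,2.5,0],[0,-3.5,-10,2.5,0],[0,-3.5,-10,2.5,0],[0,-3.5,-10,2.5,0],[0,-3.5,-10,2,0],[0,0,0,0,0]]'; python3 - <<'E'
from h import *
s=bot.state();p=s['tcp_pos'];d=p[:2]-[.5828,.0287];print(p,s['wrist_force'],d@[.339,.941],d@[.941,-.339])
f=grab_frame("scene"); a=f["img"][:,:,::-1]; a=a[90:275,205:390]
cv2.imwrite(f"pics/scene10.png",cv2.resize(a,None,fx=3.2,fy=3.2,interpolation=cv2.INTER_CUBIC))
E
```

```text
clock: 35.0
tcp_pos: [0.5914, 0.0482, 0.2322]
tcp_rot: [-0.547, -3.093, 0.003]
wrist_force: [0.0, -0.3, -0.4]
finger_gap: 0.007
[0.59143665 0.0481508  0.23219926] [ 0.01619713 -0.25494104 -0.44507475] 0.02123102275315644 0.0015332664559987623
```

View pics/scene10.png

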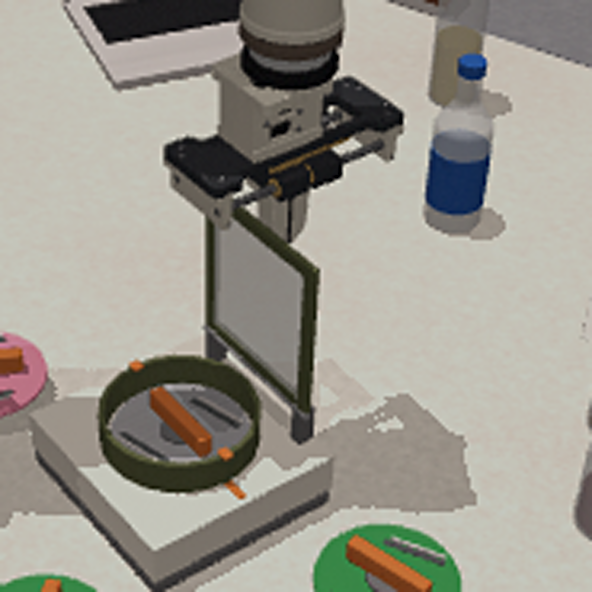

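```bash
python3 -m pendant '[[0,-3.4,-9.4,0,0],[0,-3.4,-9.4,0,0],[0,-3.4,-9.4,0,0],[0,-3.4,-9.4,-1,0],[0,-2.9,-8,-3,0],[0,-2.9,-8,-3.3,0],[0,-2.9,-8,-3.5,0],[0,-2.7,-7.5,-3.5,0]]'; python3 - <<'E'
from h import *
s=bot.state();p=s['tcp_pos'];d=p[:2]-[.5828,.0287];print(p,s['wrist_force'],d@[.339,.941],d@[.941,-.339])
E
```

```text
clock: 35.72
tcp_pos: [0.5666, -0.0195, 0.2174]
tcp_rot: [0.544, 3.094, -0.001]
wrist_force: [1.1, 0.9, 1.2]
finger_gap: 0.003
[ 0.5665862  -0.01948175  0.21741291] [1.0744933  0.90471899 1.23369218] -0.05083550975096565 0.0010764258755818351
```

```bash
python3 -m pendant '[[0,-2.7,-7.4,-4.5,0],[0,-2.6,-7.2,-5,0],[0,-2.6,-7,-5.4,0],[0,-2.4,-6.8,-5.8,0],[0,-2.2,-6,-6.5,0],[0,-2,-5.6,-7,0],[0,-1.9,-5.2,-7.3,0],[0,-1.8,-4.8,-7.6,0]]'; python3 - <<'E'
from h import *
s=bot.state();p=s['tcp_pos'];d=p[:2]-[.5828,.0287];print(p,s['wrist_force'],d@[.339,.941],d@[.941,-.339])
f=grab_frame("scene"); a=f["img"][:,:,::-1]; a=a[90:275,205:390]
cv2.imwrite(f"pics/scene11.png",cv2.resize(a,None,fx=3.2,fy=3.2,interpolation=cv2.INTER_CUBIC))
E
```

```text
clock: 36.38
tcp_pos: [0.5483, -0.0688, 0.1678]
tcp_rot: [-0.544, -3.094, 0.0]
wrist_force: [0.1, -0.7, 0.9]
finger_gap: 0.007
[ 0.54834508 -0.06878118  0.16776761] [ 0.13302213 -0.71585733  0.87042111] -0.10341000473145644 0.0006240391467769307
```

View pics/scene11.png

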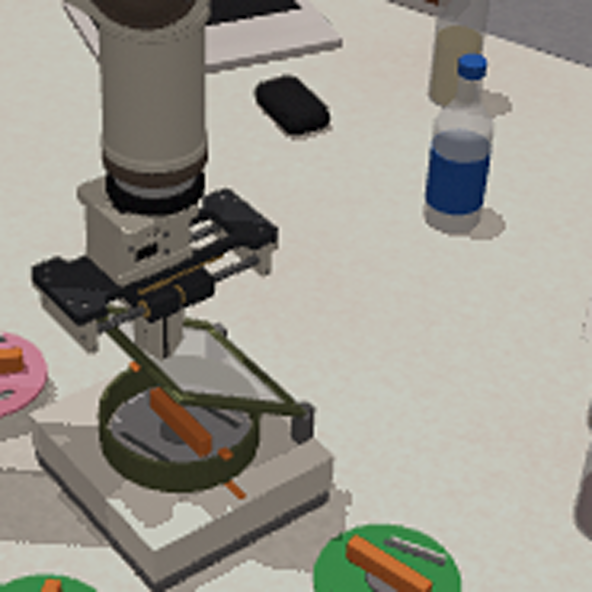

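```bash
python3 -m pendant '[[0,-1.5,-4.2,-7.5,0],[0,-1.3,-3.6,-7.5,0],[0,-1.1,-3.1,-7.5,0],[0,-0.9,-2.5,-7.5,0],[0,-0.6,-1.7,-7,0],[0,-0.4,-1,-6,0],[0,-0.2,-0.6,-5,0],[0,0,0,-4,0]]'; python3 - <<'E'
from h import *
s=bot.state();p=s['tcp_pos'];d=p[:2]-[.5828,.0287];print(p,s['wrist_force'],d@[.339,.941],d@[.941,-.339])
E
```

```text
clock: 37.1
tcp_pos: [0.5424, -0.085, 0.1159]
tcp_rot: [-0.544, -3.094, 0.0]
wrist_force: [-0.8, -0.3, 1.1]
finger_gap: 0.008
[ 0.54242789 -0.08501575  0.11592954] [-0.82814749 -0.30345824  1.09189061] -0.12069266843441988 0.0005594802417023953
```

```bash
python3 -m pendant '[[0,0,0,-2,0],[0,0,0,-2,0],[0,0,0,-2,0],[0,0,0,-2,0],[0,0,0,-2,0],[0,0,0,-1.5,0],[0,0,0,-1,0],[0,0,0,-1,0]]'; python3 - <<'E'
from h import *
s=bot.state();p=s['tcp_pos'];print(p,s['wrist_force'])
E
```

```text
clock: 37.77
tcp_pos: [0.5427, -0.085, 0.1031]
tcp_rot: [0.544, 3.094, 0.0]
wrist_force: [0.3, -1.2, 1.6]
finger_gap: 0.008
[ 0.54271682 -0.08497856  0.10307896] [ 0.27270749 -1.19303669  1.59663494]
```

```bash
python3 -m pendant '[[0,0,0,-0.8,0],[0,0,0,-0.7,0],[0,0,0,-0.6,0],[0,0,0,-0.6,0],[0,0,0,-0.5,0],[0,0,0,-0.5,0],[0,0,0,0,0],[0,0,0,0,0]]'; python3 - <<'E'
from h import *
s=bot.state();p=s['tcp_pos'];print(p,s['wrist_force'])
E
```

```text
clock: 38.43
tcp_pos: [0.5426, -0.0847, 0.0994]
tcp_rot: [-0.543, -3.094, -0.001]
wrist_force: [0.1, -0.9, 0.1]
finger_gap: 0.002
[ 0.54256772 -0.08469128  0.09935085] [ 0.06441859 -0.92262928  0.1011363 ]
```

```bash
python3 -m pendant '[[0,0,0,-0.5,0],[0,0,0,-0.5,0],[0,0,0,-0.5,0],[0,0,0,-0.4,0],[0,0,0,0,0],[0,0,0,0,0],[0,0,0,0,0],[0,0,0,0,0]]'; python3 - <<'E'
from h import *
s=bot.state();p=s['tcp_pos'];print(p,s['wrist_force'])
E
```

```text
clock: 39.1
tcp_pos: [0.5426, -0.085, 0.0975]
tcp_rot: [-0.544, -3.094, -0.0]
wrist_force: [0.3, -0.6, -0.1]
finger_gap: 0.009
[ 0.5426498  -0.08496723  0.09749895] [ 0.2529683  -0.62302005 -0.11771745]
```

```bash
python3 - <<'E'
from h import *
f=grab_frame("scene"); a=f["img"][:,:,::-1]; a=a[120:275,190:345]
cv2.imwrite(f"pics/scene12.png",cv2.resize(a,None,fx=3.8,fy=3.8,interpolation=cv2.INTER_CUBIC))
f=grab_frame("wrist");cv2.imwrite("pics/w12.png",f["img"][:,:,::-1])
E
```

```text
(no output)
```

View pics/scene12.png

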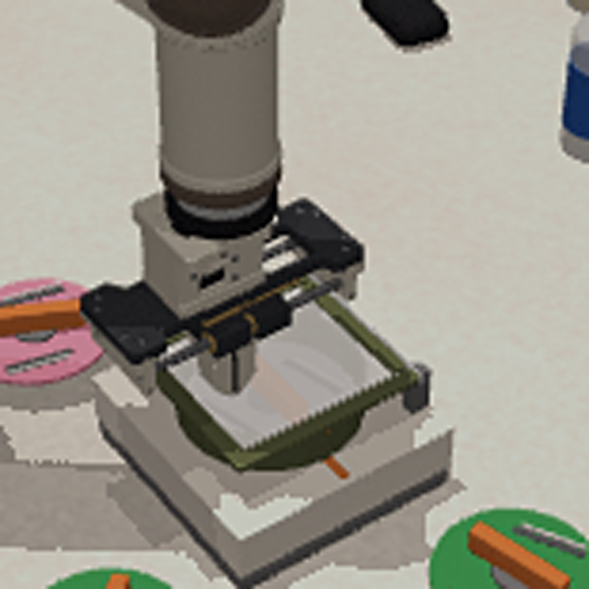

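View pics/w12.png

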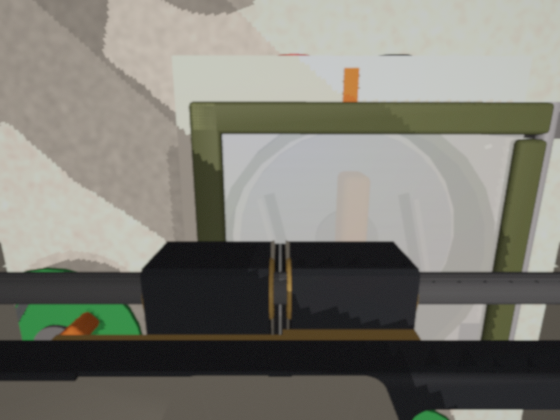

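```bash
python3 -m pendant '[[0,0,0,-0.5,0],[0,0,0,-0.5,0],[0,0,0,-0.5,0],[0,0,0,-0.4,0],[0,0,0,0,0],[0,0,0,0,0],[0,0,0,0,0],[0,0,0,0,0]]'; python3 - <<'E'
from h import *
s=bot.state();p=s['tcp_pos'];print(p,s['wrist_force'])
E
```

```text
clock: 39.87
tcp_pos: [0.5427, -0.085, 0.0972]
tcp_rot: [0.543, 3.094, -0.002]
wrist_force: [-5.2, -1.3, 14.2]
finger_gap: 0.007
[ 0.54274411 -0.08495028  0.09718173] [-5.16252358 -1.32377863 14.20959764]
```

It stops firmly at 97.2 mm, so the lid is on the rim. I'll retreat straight up and check.

```bash
python3 -m pendant '[[0,0,0,1,0],[0,0,0,1,0],[0,0,0,15,0],[0,0,0,30,0],[0,0,0,35,0],[0,-10,-15,35,0],[0,-20,-30,20,0],[0,-20,-30,0,0]]';python3 -m pendant '[[0,-15,-35,0,0],[0,-15,-35,0,0],[0,-15,-35,0,0],[0,0,0,0,0],[0,0,0,0,0],[0,0,0,0,0],[0,0,0,0,0],[0,0,0,0,0]]'; python3 - <<'E'
from h import *
s=bot.state();print(s['tcp_pos'],s['wrist_force'])
f=grab_frame("scene"); cv2.imwrite("pics/sceneF.png",f["img"][:,:,::-1]); a=f["img"][140:275,205:340,::-1]
cv2.imwrite("pics/sceneFc.png",cv2.resize(a,None,fx=4.4,fy=4.4,interpolation=cv2.INTER_CUBIC))
f=grab_frame("top"); cv2.imwrite("pics/topF.png",f["img"][:,:,::-1])
E
```

```text
clock: 40.53
tcp_pos: [0.4957, -0.1587, 0.2381]
tcp_rot: [0.535, 3.088, -0.001]
wrist_force: [1.2, -0.9, -0.5]
finger_gap: 0.006
clock: 41.2
tcp_pos: [0.4484, -0.2632, 0.2331]
tcp_rot: [0.538, 3.095, 0.0]
wrist_force: [0.3, 0.8, -0.4]
finger_gap: 0.005
[ 0.44844234 -0.26317402  0.23306532] [ 0.2932536   0.76516067 -0.44555595]
```

View pics/sceneFc.png

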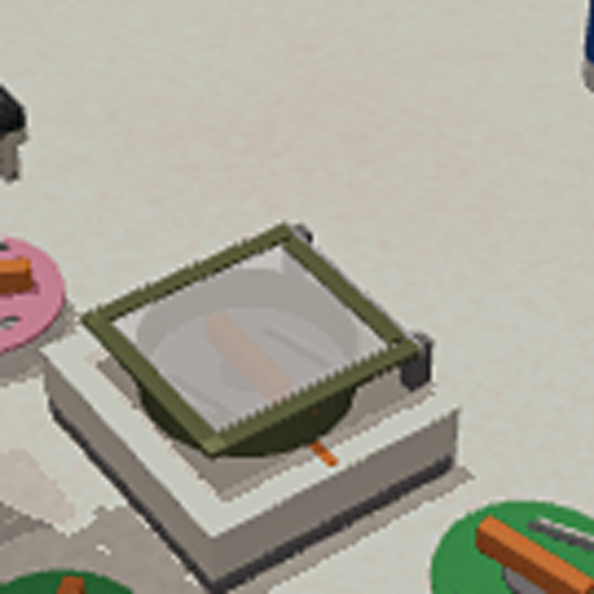

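View pics/sceneF.png

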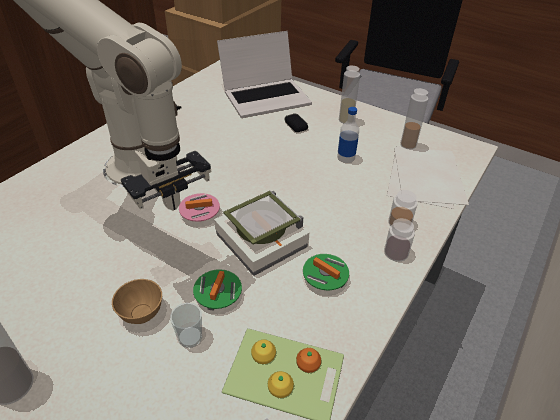

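View pics/topF.png

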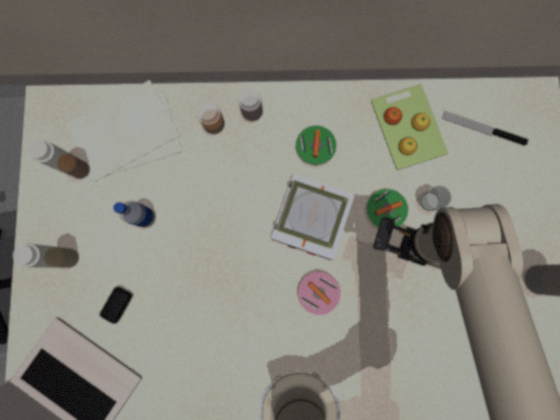

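The lid lies on the bowl with its free-edge corners at scene crop (84,318) and (212,450), and the bystanders stand where they did. I'll compare the lid corners with their predicted places for a shut lid.

```bash
python3 - <<'E'
from h import *
Ps=np.load("Ps.npy"); h=np.array([.5828,.0287]);ey=np.array([.339,.941]);ex=np.array([.941,-.339])
for th in(0,.05,.1):
  for x in(-.075,.075):
    p=h+ex*x-ey*.16*np.cos(th); q=Ps@[*p,.099+.16*np.sin(th),1];q=q[:2]/q[2];print(th,x,(q-[205,140])*4.4+1.7)
E
```

```text
0 -0.075 [ 78.67151592 315.01267888]
0 0.075 [211.32431146 454.71727612]
0.05 -0.075 [ 78.17655574 305.58934125]
0.05 0.075 [211.35269615 445.20713362]
0.1 -0.075 [ 78.22320546 295.86943879]
0.1 0.075 [211.94500125 435.35634257]
```

Observed rows of 318 and 450 against 315 and 455 predicted put the lid angle at 0 within about 0.02 rad, so I'm handing in.

```bash
python3 -c "
from bench import bot;print(bot.finish_job())"
```

```text
the job is handed in; nothing more can be done
None
```

The slicing disc is seated in its pockets and the lid is shut. I handed the job in at about 41 s, with the arm clear of everything. No verdict was reported.

- **Turning:** I gripped the orange bar and turned the disc about 71° in the bowl, without lifting it out, until it lined up with the orange marks. The lugs then dropped about 4 mm onto the spring balls.
- **Pressing:** The first presses did not click it home, because the disc was leaning and the arm was pushing it sideways. I re-gripped it level, corrected for the sideways push and wiggled it slightly, and it went down. This took up to about 19 N at the wrist, above the stated 8 to 15 N.
- **Lid:** I pushed it over from behind its free edge and followed it down slowly. I then pressed until it stopped firmly at 97 mm, with about 14 N.

**Last checks:**
- **Disc:** The fingertips met its upper face at 65.4 mm (65 mm is fully home). The wrist picture showed the bar level and on the line of the marks.
- **Lid:** Its free-edge corners were within about 5 px, in a 4.4× enlarged crop, of where a shut lid should be. That is an angle of 0 within about 0.02 rad.
- **Bystanders:** In the last pictures the bottle, bowl and tumbler had not visibly moved. The top view of the fruit bowl was blocked by the arm, but the scene camera showed it in place.

**Disagreements:** Early camera heights for the bar top read 92 to 94 mm instead of the expected 99 mm. A later view put the two ends of the bar 9 mm apart in height, which pressing did not confirm. I went by the heights at which the fingers made contact instead.

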